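# Cock and fire a spring button setter

## Task

The spring button setter is loaded with a brass button cap on a blue tab. Lift its hammer arm by the orange handle and swing it back until the catch holds it on its own, let go, then press the red trigger so that the hammer snaps down and drives the cap home. Do not push on the cap yourself, leave the other things on the table where they are, and finish with the hammer down and your hand off the setter.

Things in the scene. Friction and masses are not known exactly. Their poses are not given: they have to be found in the camera images.
- setter: Button setter, fixed to the table. Origin: centre of the underside of its green base plate, 300 x 120 x 14 mm. z up; x runs from the hammer end (anvil at x = -120 mm, blue tab's top at z = 35) to the trigger end (red pad at x = +122); the arm's handle sticks out to -y. Hinge cheeks (x +-18, y +-21) reach z = 92 mm, trigger post (x 39 to 61, y 4 to 32) z = 138 mm.
- pivot (a point): Centre of the hammer arm's hinge, 75 mm above the table, in the middle of the setter. The hinge axis is the setter's y axis.
- handle (a point): Middle of the orange handle, a bar of diameter 16 mm, 68 mm long along the setter's y, at the end of the steel hammer arm: 165 mm from the hinge axis and 56 mm to -y of the arm's middle plane. Arm down, it is about 81 mm above the table, clear of the base plate; cocked, about 236 mm, nearly above the hinge. Raising it takes 4 to 7 N all the way to the catch.
- hammer (a joint): Hammer arm's angle, rad: 0 = level; grows as the handle goes up and back. Handle at setter x = -165 mm cos(angle), z = 75 mm + 165 mm sin(angle). Starts near 0.04, head resting on the cap. Catch drops behind the arm's pin at about 1.38 to 1.42; stop at 1.62; let go, the caught arm rests at 1.33 to 1.40. A spring (0.35 to 0.95 N m) drives it towards 0.
- trigger (a joint): Angle of the trigger lever, rad: 0 = at rest with its hook lowered, grows as the red pad is pressed down, stop at 0.22. It springs back by itself. The hook lets the arm go at about 0.07 to 0.13. The arm lifts it by itself when it passes under the hook while being cocked.
- trigger_pad (a point): Centre of the top of the red trigger pad (34 x 34 x 8 mm), the tail of the lever that carries the hook, 148 mm above the table at rest, at setter x = +122 mm, y = +18 mm. Pressed straight down it sinks about 5 to 9 mm until the hook lets go and 15 mm to its stop; it takes about 3 to 6 N.
- cap (a joint): How far the brass button cap (diameter 17 mm) has been driven down into the tab, m: 0 to 0.0006 at the start, 0.005 = fully home. It slides stiffly (25 N) and stays where it is driven; a full stroke of the sprung hammer drives it home.
- cap_top (a point): Centre of the cap's top, under the hammer head: 46 mm above the table when proud, 41 mm when home.
- button_tin: Bystander: low aluminium bowl, diameter 72 mm, 30 mm high, near the setter's +y side. Origin: centre of its underside.
- pattern_weight: Bystander: dark steel pattern weight with a knob, diameter 56 mm, 44 mm high, near the setter's -y side, towards the trigger end. Origin: centre of its underside.
- thread_blue: Bystander: blue thread cone, diameter 60 mm, 100 mm high. Origin: centre of its underside.
- thread_orange: Bystander: orange thread cone, diameter 60 mm, 100 mm high. Origin: centre of its underside.
- tape_dispenser: Bystander: green tape dispenser, 120 x 50 x 90 mm. Origin: centre of its underside.
- iron: Bystander: small iron with a red handle, about 200 x 110 x 112 mm, heavy. Origin: on its underside.
- screwdriver: Bystander: screwdriver with a yellow handle, lying on the table. Origin: on its underside.

How it is judged:
By the outcome, as a careful person would: the job done as asked, in the order asked, and still so for the second after the job is handed in, with the robot touching nothing.
It also fails if it takes over 51 s, if anything falls off the work surface, if the arm or the gripper's body presses on something with over 40 N, if the wrist force passes 120 N, or if a joint passes its speed limit or range.

## Robot

A 7-joint arm with a two-finger parallel gripper is mounted at the origin on the work surface. World frame = base frame: x ahead of the robot, y to its left, z up, the work surface at z = 0. Lengths are in m, angles in rad, forces in N, time in s.
With the tool pointing down it reaches from about 0.425 to 0.925 m from the base axis. Payload 6.8 kg.
Tool frame: the origin (TCP) lies midway between the tips of the shut fingers; the grasp point (between the pads) lies 19 mm behind it (bot.pinch_z is the distance from the TCP to the grasp point, in m); x points along the fingers, y is the direction in which the jaws open and shut, and the axes are right-handed (so a half turn about x gives the same grasp; the last joint's range is limited). The gripper opens to 85 mm and grips with 20 to 120 N. Pads are 22 mm wide; open, the fingers measure 114 mm over their backs; the gripper's body (76 mm by 85 mm) begins 54 mm behind the grasp point. The pads swing forward as they close: fully open they stand 13 mm farther back than shut.
Start: joints at [-0.108, 0.477, 0.022, 1.555, -0.011, 1.109, -0.083], TCP at [0.675, 0, 0.231] pointing down, gripper open.
Joint ranges: [-2.96, 2.96], [-0.34, 2.1], [-1.41, 1.46], [0.24, 2.44], [-1.37, 4.51], [0.17, 1.92], [-2.96, 2.96]. Speed limits (rad/s): [2.39, 2.39, 3.14, 3.14, 3.14, 3.14, 3.14].

## Interface

Orientations are given as a unit quaternion [w, x, y, z].
In Python, from station import bot gives the robot as it stands. The module is installed in compiled form; this text tells all that it offers.
- The arm moves only by the tool step_arm, never from a script. Its argument "plan" is a list of rows, each a list of 6 numbers: the shift along the tool's x, y, z in units of 40 mm (1.0 is 40 mm), then the turn, a rotation vector about the tool's x, y, z in units of 360 degrees (1.0 is 360 degrees). In form: [[dx, dy, dz, ax, ay, az], ...]. A call has 1 to 8 rows; each row shifts and turns the commanded pose from where the row before left it, along the tool's axes as they then stand; what a row does not reach is not made up. A row lasts 1/8 s, in which the tool goes at most 62.5 mm and 10.7 degrees, less where a joint would pass 70% of its speed; a pose out of reach is approached as far as the arm can. A call with a number of a shift or a turn outside -1 to 1 is refused whole. A call with a gripper value outside its range is refused whole. "fingers" is the closure, from -1 (fully open) to 1 (shut), set as the call begins (left out, the last holds). The fingers move at their own pace and stop on an object; "force" is the grip in N (left out, the last holds). Time passes only in rows, so rows that do not move let the fingers close. It gives the time, the measured TCP pose, the force and the opening at its end, in the units of the state.
- bot.get_obs(): the state, without advancing time (a new reading comes with each control period).
- bot.read_camera(name): name is "scene" or "side" or "wrist"; returns (picture, depth): 400x640x3 uint8, red, green, blue; 400x640 float32, m along the optical axis (not along the pixel's ray), 0 where there is no reading.
- bot.camera_model(name): a dict with "mtx" (3x3 intrinsics, pixels), "origin" and "rotation" of the camera in the world; the wrist camera has in their place "T_tool_cam" (4x4, takes a point from camera to tool coordinates, whose origin is the TCP and whose axes are the tool frame's). Camera axes: x right, y up, looking along -z (the intrinsics and any distortion apply to the point x, -y, -z); pixel columns grow to the right and rows downward; lengths in m; the calibration is good to about 2 mm. A picture is of the moment at which its call begins: read the wrist's pose just before it. camera_model takes no time and is no camera call.
- bot.hand_in(): hands the job in, once; it reports no verdict.
The state is a dict: "t": time; "q": joint angles; "joint_vel": joint speeds; "joint_torque": joint torques, N m; "eef_pos": TCP position; "tool_rot": TCP orientation; "contact_force": force on the tool from outside, world axes, zero at the start; "torque": the same for the moment, N m; "gripper_width": opening from 0.0 (shut) to 1.0 (fully open).
Only numpy, scipy, OpenCV 4.12 (cv2) and the standard library are available. Lean on these libraries where they do the work, as an engineer would, in place of code of your own. Each camera call takes 0.05 s, during which the arm holds its last target.

## Working session

There is one attempt and no reset: what is moved stays moved. The work goes in short steps, Python scripts to look and compute and a tool call to move; the robot and the scene stay as the last step left them, time stands still between calls to the robot, and variables do not carry over. Pictures are saved under pics/ and viewed, and the job is handed in when it is done.

Besides the shell and the picture viewer there is one more tool, called after "Emit:" as a command line: name --pt "numbers of a row" for each row, then --argument value for the rest. step_arm: Moves the arm, as the interface text tells. Shifts and turns lie within -1 to 1; 1 stands for 40 mm of shift or 360 degrees of turn. Its arguments: {"type":"object","properties":{"plan":{"type":"array"},"fingers":{"type":"number"},"force":{"type":"number"}},"required":["plan"]}

```bash
mkdir -p pics
python3 - <<'E'
from station import bot
import cv2,numpy as np
o=bot.get_obs();print({k:np.round(v,3) for k,v in o.items()})
for n in("scene","side"):
    p,d=bot.read_camera(n);cv2.imwrite(f"pics/{n}0.png",p[:,:,::-1]);np.savez(f"{n}0.npz",p=p,d=d)
    print(n,bot.camera_model(n))
print(bot.camera_model("wrist"),bot.pinch_z)
E
```

```text
{'t': np.float64(0.0), 'q': array([-0.108,  0.478,  0.022,  1.556, -0.011,  1.109, -0.083]), 'joint_vel': array([-0.001, -0.001,  0.001,  0.002,  0.   , -0.   , -0.   ]), 'joint_torque': array([-1.0000e-03, -5.9644e+01,  1.6080e+00, -2.8119e+01,  1.2000e-02,
        9.0000e-03,  0.0000e+00]), 'eef_pos': array([0.674, 0.   , 0.23 ]), 'tool_rot': array([-0.5  , -0.499, -0.5  ,  0.5  ]), 'contact_force': array([-0.107,  0.033, -0.668]), 'torque': array([-0.022, -0.011,  0.026]), 'gripper_width': np.float64(0.997)}
scene {'mtx': array([[363.82934548,   0.        , 323.00344542],
       [  0.        , 363.82934548, 198.30409486],
       [  0.        ,   0.        ,   1.        ]]), 'origin': array([ 1.23379919, -0.40138093,  1.17699267]), 'rotation': array([0.79439481, 0.26397327, 0.16634457, 0.52113769])}
side {'mtx': array([[385.8199949 ,   0.        , 321.81927402],
       [  0.        , 385.8199949 , 195.95339486],
       [  0.        ,   0.        ,   1.        ]]), 'origin': array([0.13770118, 0.64497641, 0.88683983]), 'rotation': array([-0.23595574, -0.09703045,  0.38229121,  0.88812353])}
{'mtx': array([[337.81575776,   0.        , 321.23408442],
       [  0.        , 337.81575776, 205.61533706],
       [  0.        ,   0.        ,   1.        ]]), 'T_tool_cam': array([[-4.46606714e-04,  2.62133962e-01, -9.65031392e-01,
        -1.41232364e-01],
       [ 9.99999895e-01,  2.19641584e-04, -4.03127972e-04,
        -3.49588944e-04],
       [ 1.06287491e-04, -9.65031470e-01, -2.62134032e-01,
        -6.64329322e-02],
       [ 0.00000000e+00,  0.00000000e+00,  0.00000000e+00,
         1.00000000e+00]])} 0.0187
```

View pics/scene0.png

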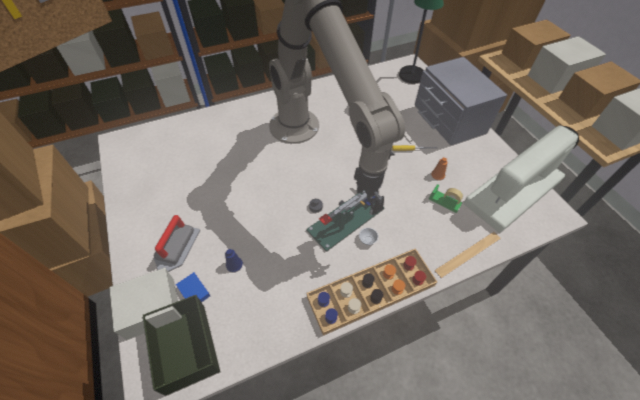

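View pics/side0.png

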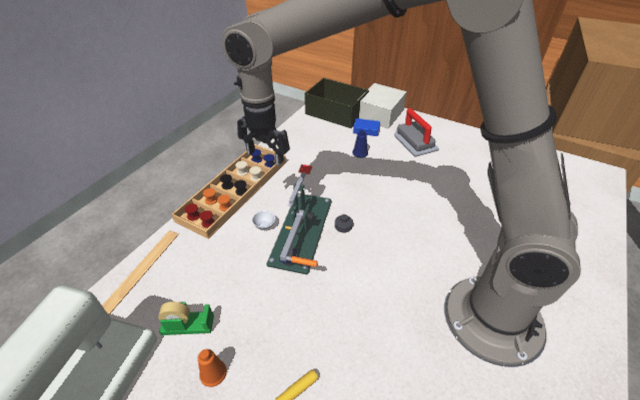

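The scene view shows the setter near (345,220), red pad near (325,218). The side view shows the pad at (306,169), the orange handle at (303,262), the tin at (264,220) and the weight at (344,223). Next I'll measure them.

```bash
cat > h.py <<'E'
import numpy as np,cv2
from scipy.spatial.transform import Rotation as R
def rot(q): return R.from_quat([q[1],q[2],q[3],q[0]])
def cloud(d,mtx,o,Rm):
    v,u=np.mgrid[:d.shape[0],:d.shape[1]]
    X=np.stack([(u-mtx[0,2])/mtx[0,0]*d,-(v-mtx[1,2])/mtx[1,1]*d,-d],-1)
    P=X@Rm.T+o; P[d<=0]=np.nan; return P
E
python3 - <<'E'
from station import bot
from h import *
for n in("scene","side"):
    z=np.load(f"{n}0.npz");p,d=z['p'],z['d'];m=bot.camera_model(n)
    P=cloud(d,m['mtx'],m['origin'],rot(m['rotation']).as_matrix())
    hsv=cv2.cvtColor(p,cv2.COLOR_RGB2HSV)
    H,S,V=[hsv[...,i].astype(int) for i in range(3)]
    inb=(P[...,0]>.4)&(P[...,0]<1.0)&(P[...,1]>-.3)&(P[...,1]<.3)
    for name,mk in dict(red=((H<5)|(H>175))&(S>150)&(P[...,2]>.1)&(P[...,2]<.2),orange=(H>7)&(H<16)&(S>170)&(P[...,2]<.12),green=(H>65)&(H<95)&(S>70)&(abs(P[...,2]-.014)<.008)).items():
        k=mk&inb
        if k.sum()==0: print(n,name,0);continue
        q=P[k]; vv,uu=np.nonzero(k)
        print(n,name,k.sum(),'px',np.median(uu),np.median(vv),'med',np.median(q,0).round(4),'min',q.min(0).round(3),'max',q.max(0).round(3))
        if name=='green':
            r=cv2.minAreaRect(q[:,:2].astype(np.float32)*1000);print(r)
            np.save(n+'g.npy',q)
x0={'scene':(290,160,420,260),'side':(220,130,390,290)}
for n,(a,b,c,e) in x0.items():
    im=cv2.imread(f"pics/{n}0.png")[b:e,a:c];cv2.imwrite(f"pics/{n}0c.png",cv2.resize(im,None,fx=4,fy=4,interpolation=cv2.INTER_CUBIC)[:600,:800])
E
```

```text
scene red 6 px 322.5 219.5 med [ 0.6252 -0.1247  0.1475] min [ 0.621 -0.128  0.144] max [ 0.629 -0.122  0.151]
scene orange 0
scene green 0
side red 68 px 305.0 168.5 med [ 0.6188 -0.1116  0.1485] min [ 0.602 -0.13   0.145] max [ 0.637 -0.096  0.153]
side orange 406 px 223.0 202.0 med [0.8311 0.0444 0.0423] min [0.437 0.016 0.006] max [0.912 0.154 0.093]
side green 748 px 304.0 237.0 med [0.56   0.0262 0.015 ] min [ 0.476 -0.15   0.008] max [0.645 0.153 0.02 ]
((567.4765625, 0.010009765625), (114.54981994628906, 296.09490966796875), 15.478700637817383)
```

View pics/side0c.png

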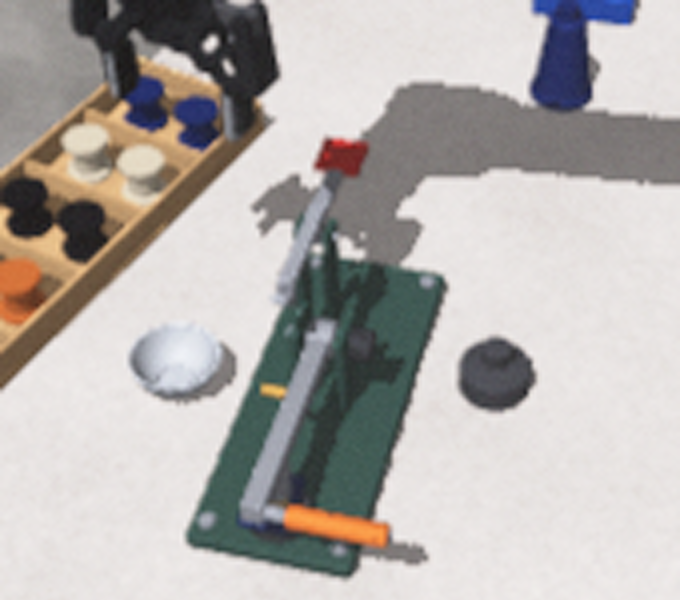

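View pics/scene0c.png

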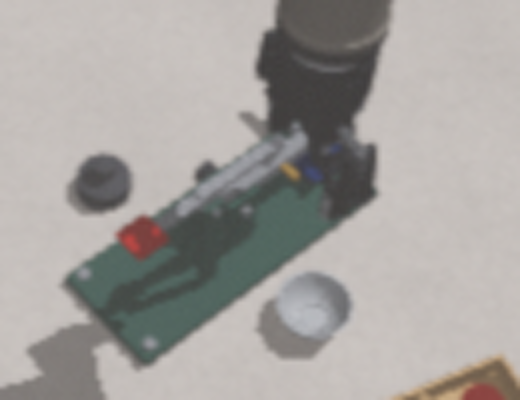

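Run:
```python
from station import bot
from h import *
n='side'
z=np.load(f"{n}0.npz");p,d=z['p'],z['d'];m=bot.camera_model(n)
P=cloud(d,m['mtx'],m['origin'],rot(m['rotation']).as_matrix())
H,S,V=[x.astype(int) for x in cv2.split(cv2.cvtColor(p,cv2.COLOR_RGB2HSV))]
k=(H>5)&(H<18)&(S>170);k[:250]=0;k[275:]=0;k[:,:280]=0;k[:,330:]=0
q=P[k];print(k.sum(),np.median(q,0),q.min(0),q.max(0))
c=q.mean(0);w=np.linalg.svd(q-c)[2][0];print(w)
# table objects: heights around
k=(P[...,2]>.02)&(P[...,2]<.3)
for nm,(a,b,c,e) in dict(tin=(248,205,280,232),wt=(332,212,358,234)).items():
    q=P[b:e,a:c].reshape(-1,3);q=q[(q[:,2]>.012)];print(nm,np.median(q,0),q.min(0),q.max(0))
# setter frame from green rect
q=np.load('sideg.npy');r=cv2.minAreaRect(q[:,:2].astype(np.float32)*1000)
print(cv2.boxPoints(r))
```

```text
134 [0.4697369  0.14283627 0.08738229] [0.43727068 0.10984138 0.01500984] [0.50582783 0.15423509 0.09314902]
[-0.97054295 -0.23578968  0.04949345]
tin [0.6933098  0.01935391 0.02317251] [ 0.64607781 -0.00338092  0.01209135] [0.71771767 0.06865977 0.03619146]
wt [ 0.46510987 -0.07848683  0.02497278] [ 0.44283047 -0.11397153  0.01306709] [ 0.49683329 -0.05762469  0.04757099]
[[ 472.7681   127.40221]
 [ 551.79    -157.95326]
 [ 662.18506 -127.38219]
 [ 583.16315  157.97328]]
```

```bash
cat >> h.py <<'E'
PIV=np.array([.568,-.0005,.075]);XS=np.array([.267,-.964,0]);XS/=np.linalg.norm(XS);YS=np.array([-XS[1],XS[0],0])
def sw(x,y,z): return np.array([PIV[0],PIV[1],0])+x*XS+y*YS+np.array([0,0,z])
def handle(a,y=-.056): return sw(-.165*np.cos(a),y,.075+.165*np.sin(a))
def goal(bot,p,ydir,q=None):
    o=bot.get_obs();Rm=rot(o['tool_rot']).as_matrix()
    x=np.array([0,0,-1.]);y=ydir/np.linalg.norm(ydir);T=np.stack([x,y,np.cross(x,y)],1)
    print('pos',o['eef_pos'].round(4),'t',round(float(o['t']),2),'F',o['contact_force'].round(2),'w',round(float(o['gripper_width']),3))
    print('shift(units)',(Rm.T@(p-o['eef_pos'])/.04).round(3),'rotvec(units)',(R.from_matrix(Rm.T@T).as_rotvec()/2/np.pi).round(4))
E
python3 - <<'E'
from station import bot
from h import *
print(rot(bot.get_obs()['tool_rot']).as_matrix().round(3))
for s in(1,-1): goal(bot,handle(.04,-.062)+[0,0,.06],s*XS)
print(handle(.04),handle(1.4),sw(.122,.018,.148))
E
```

```text
[[-0.002  1.    -0.   ]
 [-0.    -0.    -1.   ]
 [-1.    -0.002  0.   ]]
pos [ 0.6745 -0.      0.2304] t 0.1 F [ 0.85 -1.1  -0.54] w 1.003
shift(units) [ 2.229 -5.252 -3.546] rotvec(units) [2.07e-01 2.00e-04 2.00e-04]
pos [ 0.6745 -0.      0.2304] t 0.1 F [ 0.85 -1.1  -0.54] w 1.003
shift(units) [ 2.229 -5.252 -3.546] rotvec(units) [-2.93e-01 -2.00e-04  2.00e-04]
[0.47002489 0.14343867 0.08159824] [0.50654607 0.01157944 0.23759921] [ 0.6179114  -0.11326902  0.148     ]
```

Emit:
step_arm --pt "0 -0.65 -0.44 0 0 0" --pt "0 -0.65 -0.44 0 0 0" --pt "0 -0.65 -0.44 0 0 0" --pt "0 -0.65 -0.44 0 0 0" --pt "0 -0.65 -0.44 0 0 0" --pt "0 -0.65 -0.44 0 0 0" --pt "0 -0.65 -0.44 0 0 0" --pt "0 -0.65 -0.44 0 0 0" --fingers -1 --force 30

```text
t: 1.1
eef_pos: [0.4658, 0.1412, 0.231]
tool_rot: [-0.5, -0.5, -0.5, 0.5]
contact_force: [0.9, 0.5, 0.1]
gripper_width: 1.0
```

Emit:
step_arm --pt "0 0 0 0.026 0 0" --pt "0 0 0 0.026 0 0" --pt "0 0 0 0.026 0 0" --pt "0 0 0 0.026 0 0" --pt "0 0 0 0.026 0 0" --pt "0 0 0 0.026 0 0" --pt "0 0 0 0.026 0 0" --pt "0 0 0 0.025 0 0"

```text
t: 2.1
eef_pos: [0.4667, 0.1407, 0.231]
tool_rot: [-0.093, -0.701, -0.093, 0.701]
contact_force: [-0.4, 0.3, -0.5]
gripper_width: 0.999
```

Run:
```python
from station import bot
from h import *
goal(bot,handle(.04,-.062)+[0,0,.06],XS)
o=bot.get_obs();print(o['q'].round(2))
p,d=bot.read_camera("wrist");cv2.imwrite("pics/w1.png",p[:,:,::-1])
c=bot.camera_model("wrist");Rt=rot(o['tool_rot']).as_matrix();T=c['T_tool_cam']
P=cloud(d,c['mtx'],o['eef_pos']+Rt@T[:3,3],Rt@T[:3,:3])
H,S,V=[x.astype(int) for x in cv2.split(cv2.cvtColor(p,cv2.COLOR_RGB2HSV))]
k=(H>5)&(H<18)&(S>170)&(P[...,2]>.05)&(P[...,2]<.12)&(np.hypot(P[...,0]-.47,P[...,1]-.14)<.08)
q=P[k];s=(q-[PIV[0],PIV[1],0]);s=np.c_[s@XS,s@YS,s[:,2]]
print(k.sum(),np.median(q,0),'setter',np.median(s,0),np.percentile(s,2,0),np.percentile(s,98,0))
```

```text
pos [0.4667 0.1407 0.231 ] t 2.1 F [-0.36  0.27 -0.54] w 0.999
shift(units) [ 2.235 -0.044  0.05 ] rotvec(units) [-0.0008  0.0001 -0.    ]
[-0.48  0.17  0.06  2.   -0.01  0.98 -1.71]
1133 [0.47262149 0.13956474 0.08644265] setter [-0.16014151 -0.0545216   0.08644265] [-0.16689472 -0.08695241  0.08305063] [-0.15390909 -0.02406378  0.0884309 ]
```

View pics/w1.png

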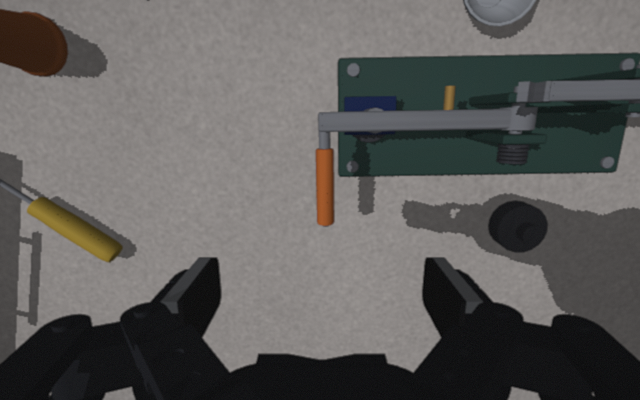

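The wrist view shows the orange bar at (325,187), still in front of the open jaws, and it agrees with the side-view fix to about 4 mm. I'll descend and grip.

Emit:
step_arm --pt "0.6 0.03 0.05 0 0 0" --pt "0.6 0 0 0 0 0" --pt "0.6 0 0 0 0 0" --pt "0.6 0 0 0 0 0" --pt "0.6 0 0 0 0 0" --pt "0.6 0 0 0 0 0" --pt "0.5 0 0 0 0 0" --pt "0.1 0 0 0 0 0"

```text
t: 3.15
eef_pos: [0.4644, 0.1387, 0.0621]
tool_rot: [-0.096, -0.7, -0.096, 0.702]
contact_force: [0.3, -0.2, 0.3]
gripper_width: 1.004
```

Run:
```python
from station import bot
from h import *
goal(bot,handle(.04,-.062)-[0,0,.019],XS)
p,d=bot.read_camera("wrist");cv2.imwrite("pics/w2.png",p[:,:,::-1])
```

```text
pos [0.4644 0.1387 0.0621] t 3.15 F [ 0.29 -0.19  0.32] w 1.004
shift(units) [-0.012 -0.075 -0.017] rotvec(units) [ 0.0003  0.0004 -0.0001]
```

View pics/w2.png

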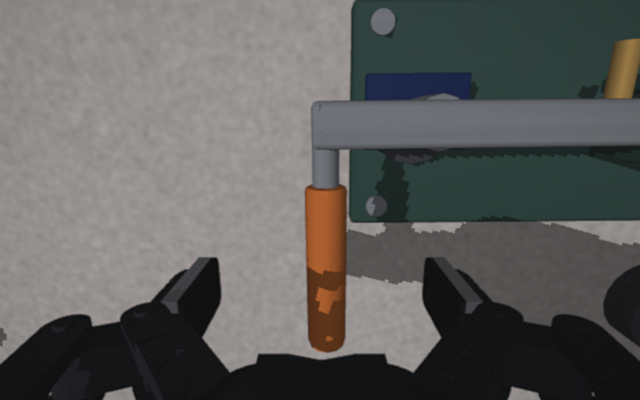

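The bar, at column 326, is centred between the jaws (mid about 321). I'll close.

Emit:
step_arm --pt "0 0 0 0 0 0" --pt "0 0 0 0 0 0" --pt "0 0 0 0 0 0" --pt "0 0 0 0 0 0" --pt "0 0 0 0 0 0" --pt "0 0 0 0 0 0" --pt "0 0 0 0 0 0" --pt "0 0 0 0 0 0" --fingers 1 --force 30

```text
t: 4.2
eef_pos: [0.4662, 0.1373, 0.0638]
tool_rot: [0.095, 0.701, 0.094, -0.7]
contact_force: [1.0, -5.2, 4.5]
gripper_width: 0.176
```

Run:
```python
from station import bot
from h import *
goal(bot,handle(.04,-.062)-[0,0,.019],XS)
p,d=bot.read_camera("wrist");cv2.imwrite("pics/w3.png",p[:,:,::-1])
# arc in tool y(setter x), tool x(down), from a=.04
a=np.linspace(.04,1.46,17)
print(np.c_[a,np.gradient(a)*0][:,:1].ravel().round(3))
print(np.c_[-np.diff(.165*np.sin(a))/.04,np.diff(-.165*np.cos(a))/.04].round(3))
```

```text
pos [0.4662 0.1373 0.0638] t 4.2 F [ 1.03 -5.18  4.51] w 0.176
shift(units) [ 0.03  -0.122  0.017] rotvec(units) [-0.0002 -0.0001 -0.0003]
[0.04  0.129 0.218 0.306 0.395 0.484 0.572 0.661 0.75  0.839 0.928 1.016
 1.105 1.194 1.282 1.371 1.46 ]
[[-0.365  0.031]
 [-0.361  0.063]
 [-0.353  0.095]
 [-0.344  0.126]
 [-0.331  0.156]
 [-0.316  0.184]
 [-0.299  0.212]
 [-0.279  0.237]
 [-0.256  0.261]
 [-0.232  0.283]
 [-0.206  0.302]
 [-0.179  0.319]
 [-0.15   0.334]
 [-0.12   0.346]
 [-0.088  0.355]
 [-0.057  0.362]]
```

View pics/w3.png

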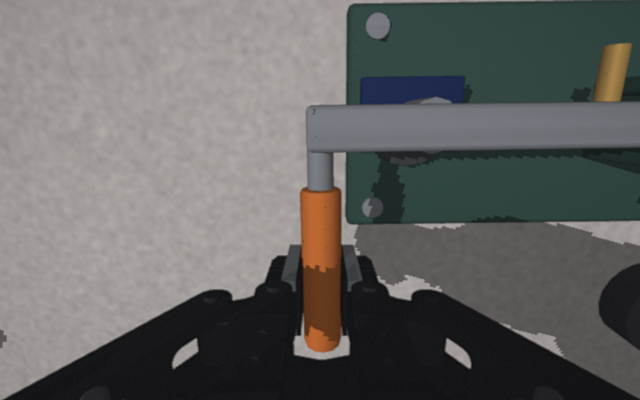

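The bar is gripped between the pads (opening about 15 mm). Now I'll lift along the arc.

Emit:
step_arm --pt "-0.365 0.03 0 0 0 0" --pt "-0.36 0.063 0 0 0 0" --pt "-0.353 0.095 0 0 0 0" --pt "-0.344 0.126 0 0 0 0" --pt "-0.331 0.156 0 0 0 0" --pt "-0.316 0.184 0 0 0 0"

```text
t: 5.0
eef_pos: [0.4726, 0.1146, 0.147]
tool_rot: [0.095, 0.701, 0.096, -0.7]
contact_force: [4.0, 2.2, -6.4]
gripper_width: 0.173
```

Run:
```python
from station import bot
from h import *
goal(bot,handle(.572,-.062)-[0,0,.019],XS)
p,d=bot.read_camera("wrist");cv2.imwrite("pics/w4.png",p[:,:,::-1])
```

```text
pos [0.4726 0.1146 0.147 ] t 5.0 F [ 4.02  2.19 -6.36] w 0.173
shift(units) [ 0.041 -0.059  0.02 ] rotvec(units) [ 0.0001 -0.0002  0.0002]
```

View pics/w4.png

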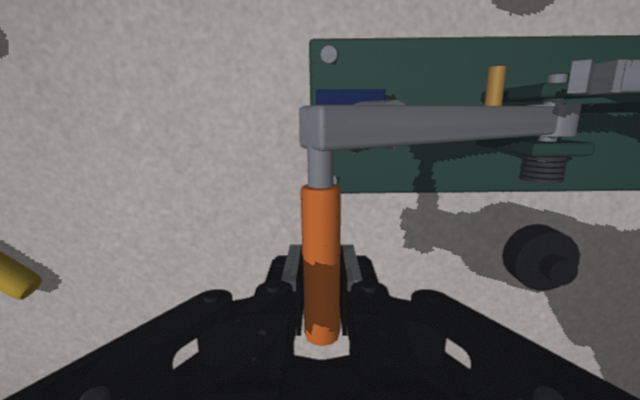

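The arm is rising with the bar held and forces are about 6 N. I'll continue up the arc.

Emit:
step_arm --pt "-0.3 0.212 0 0 0 0" --pt "-0.279 0.237 0 0 0 0" --pt "-0.256 0.261 0 0 0 0" --pt "-0.232 0.283 0 0 0 0" --pt "-0.206 0.302 0 0 0 0" --pt "-0.179 0.319 0 0 0 0"

```text
t: 5.8
eef_pos: [0.4889, 0.0591, 0.207]
tool_rot: [0.094, 0.701, 0.101, -0.7]
contact_force: [-8.4, 16.9, 17.6]
gripper_width: 0.175
```

Run:
```python
from station import bot
from h import *
goal(bot,handle(1.105,-.062)-[0,0,.019],XS)
```

```text
pos [0.4889 0.0591 0.207 ] t 5.8 F [-8.37 16.89 17.55] w 0.175
shift(units) [0.087 0.113 0.042] rotvec(units) [ 0.0009 -0.0003  0.0014]
```

Run:
```python
from station import bot
from h import *
o=bot.get_obs();print(o['torque'].round(2),o['contact_force'].round(1))
for n in("wrist","side"):
    p,d=bot.read_camera(n)
    if n=="side": p=cv2.resize(p[120:290,220:390],None,fx=3.5,fy=3.5,interpolation=cv2.INTER_CUBIC)
    cv2.imwrite(f"pics/{n}5.png",p[:,:,::-1])
goal(bot,handle(1.105,-.062)-[0,0,.019],XS)
```

```text
[ 4.11  1.87 -0.01] [-8.4 16.9 17.6]
pos [0.4893 0.0579 0.2077] t 5.9 F [-10.49  16.67  19.83] w 0.172
shift(units) [0.105 0.08  0.043] rotvec(units) [ 0.0006 -0.0004  0.0013]
```

View pics/wrist5.png

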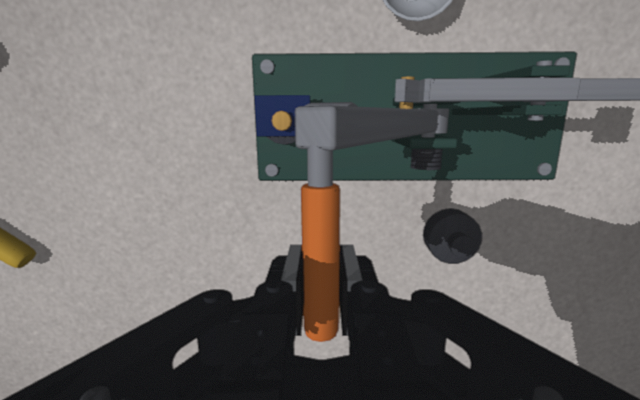

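View pics/side5.png

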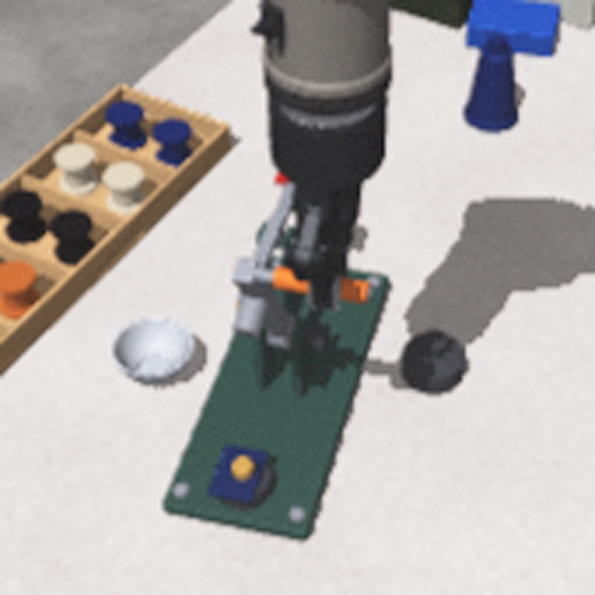

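The forces show my commanded path is about 7 mm inside the real circle, so the bar has slipped a little towards the tips. I'll ease outward, then continue.

Emit:
step_arm --pt "-0.13 -0.07 0 0 0 0" --pt "0 0 0 0 0 0" --force 40

```text
t: 6.15
eef_pos: [0.4895, 0.0564, 0.2092]
tool_rot: [0.095, 0.701, 0.097, -0.7]
contact_force: [6.8, 6.9, -10.5]
gripper_width: 0.163
```

Emit:
step_arm --pt "-0.13 0.22 0 0 0 0" --pt "-0.1 0.24 0 0 0 0" --pt "0 0 0 0 0 0"

```text
t: 6.52
eef_pos: [0.4947, 0.0386, 0.2191]
tool_rot: [0.095, 0.702, 0.097, -0.7]
contact_force: [5.9, 5.9, -5.0]
gripper_width: 0.168
```

Run:
```python
from station import bot
from h import *
goal(bot,handle(1.25,-.062)-[0,0,.019],XS)
p,d=bot.read_camera("wrist");cv2.imwrite("pics/w6.png",p[:,:,::-1])
```

```text
pos [0.4947 0.0386 0.2191] t 6.53 F [ 5.88  5.95 -4.97] w 0.168
shift(units) [0.162 0.13  0.046] rotvec(units) [ 0.0002 -0.0005  0.0003]
```

View pics/w6.png

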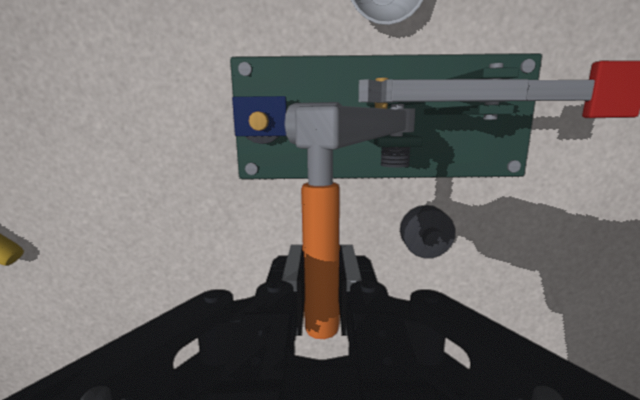

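Emit:
step_arm --pt "-0.1 0.25 0 0 0 0" --pt "-0.08 0.25 0 0 0 0" --pt "-0.05 0.25 0 0 0 0" --pt "0 0 0 0 0 0"

```text
t: 7.08
eef_pos: [0.5028, 0.0106, 0.2292]
tool_rot: [0.094, 0.702, 0.097, -0.7]
contact_force: [2.7, 9.4, 2.1]
gripper_width: 0.165
```

Run:
```python
from station import bot
from h import *
goal(bot,handle(1.4,-.062)-[0,0,.019],XS)
o=bot.get_obs();F=o['contact_force'];print('Fs',F@XS,F@YS,F[2],'hx',(o['eef_pos']-PIV)@XS)
p,d=bot.read_camera("wrist");cv2.imwrite("pics/w7.png",p[:,:,::-1])
```

```text
pos [0.5028 0.0106 0.2292] t 7.08 F [2.7  9.42 2.07] w 0.165
shift(units) [0.264 0.001 0.055] rotvec(units) [ 0.0003 -0.0006  0.0005]
Fs -8.353610980167707 5.112937867466613 2.0696293804236348 hx -0.028062251406346852
```

View pics/w7.png

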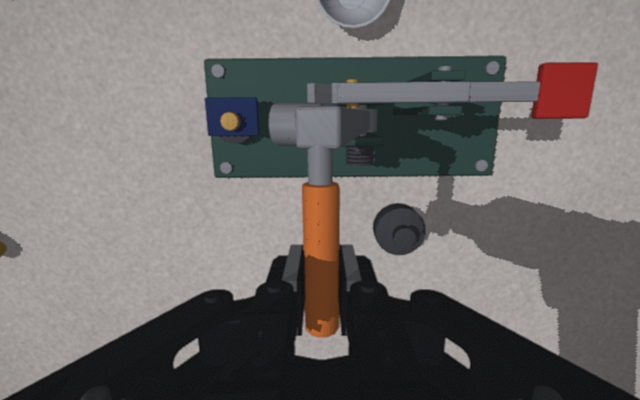

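Emit:
step_arm --pt "-0.03 0.2 0 0 0 0" --pt "-0.02 0.2 0 0 0 0" --pt "0 0.08 0 0 0 0" --pt "0 0 0 0 0 0" --pt "0 0 0 0 0 0"

```text
t: 7.75
eef_pos: [0.5081, -0.0075, 0.2321]
tool_rot: [0.095, 0.702, 0.097, -0.699]
contact_force: [-0.7, 8.1, 9.9]
gripper_width: 0.166
```

Run:
```python
from station import bot
from h import *
goal(bot,handle(1.5,-.062)-[0,0,.019],XS)
o=bot.get_obs();F=o['contact_force'];print('Fs',F@XS,F@YS,F[2],'hx',(o['eef_pos']-PIV)@XS)
p,d=bot.read_camera("wrist");cv2.imwrite("pics/w8.png",p[:,:,::-1])
```

```text
pos [ 0.5081 -0.0075  0.2321] t 7.75 F [-0.7   8.14  9.93] w 0.166
shift(units) [ 0.288 -0.06   0.061] rotvec(units) [ 0.0004 -0.0007  0.0005]
Fs -8.027507205476937 1.5002920513604583 9.930747294680774 hx -0.009236502219828992
```

View pics/w8.png

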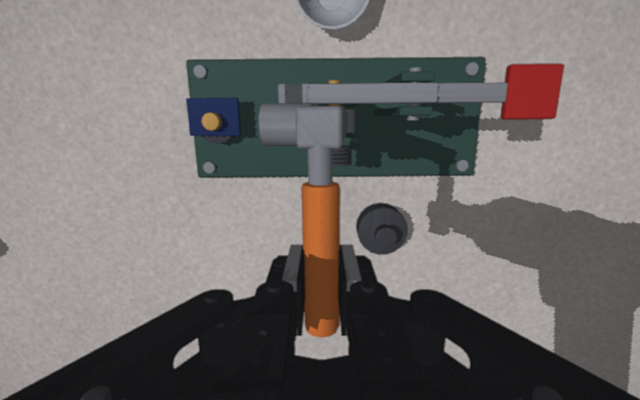

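Angle about 1.5. I'll ease back to see whether the catch takes the load.

Emit:
step_arm --pt "0 -0.2 0 0 0 0" --pt "0.02 -0.2 0 0 0 0" --pt "0.03 -0.2 0 0 0 0" --pt "0 0 0 0 0 0"

```text
t: 8.3
eef_pos: [0.5018, 0.0138, 0.229]
tool_rot: [0.096, 0.702, 0.096, -0.699]
contact_force: [4.5, 4.0, 2.5]
gripper_width: 0.169
```

Run:
```python
from station import bot
from h import *
goal(bot,handle(1.5,-.062)-[0,0,.019],XS)
o=bot.get_obs();F=o['contact_force'];print('Fs',F@XS,F@YS,F[2],'hx',(o['eef_pos']-PIV)@XS)
```

```text
pos [0.5018 0.0138 0.229 ] t 8.3 F [4.49 4.02 2.49] w 0.169
shift(units) [0.21  0.495 0.051] rotvec(units) [ 0.0003 -0.0006  0.0001]
Fs -2.674081190645939 5.404146849074813 2.4931292016841775 hx -0.031457876986430225
```

Emit:
step_arm --pt "0.03 -0.12 0 0 0 0" --pt "0.03 -0.12 0 0 0 0" --pt "0 0 0 0 0 0"

```text
t: 8.68
eef_pos: [0.501, 0.0166, 0.2283]
tool_rot: [0.096, 0.703, 0.092, -0.699]
contact_force: [4.3, -10.7, 12.5]
gripper_width: 0.167
```

Run:
```python
from station import bot
from h import *
goal(bot,handle(1.35,-.062)-[0,0,.019],XS)
o=bot.get_obs();F=o['contact_force'];print('Fs',F@XS,F@YS,F[2],'hx',(o['eef_pos']-PIV)@XS)
p,d=bot.read_camera("wrist");cv2.imwrite("pics/w9.png",p[:,:,::-1])
```

```text
pos [0.501  0.0166 0.2283] t 8.68 F [  4.31 -10.7   12.49] w 0.167
shift(units) [ 0.282 -0.045  0.053] rotvec(units) [-0.0005 -0.0009 -0.0011]
Fs 11.457754239966624 1.2947502263130979 12.49228625922134 hx -0.03439997606844842
```

View pics/w9.png

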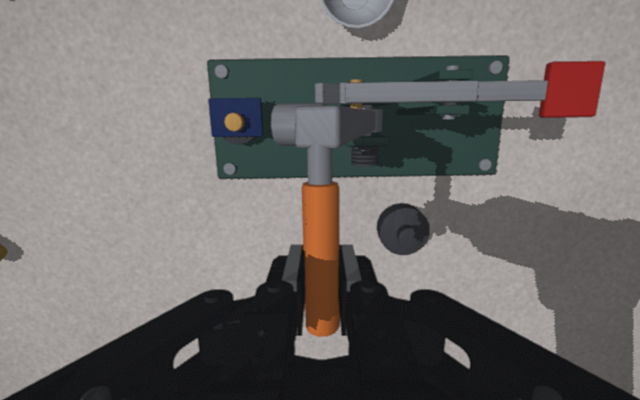

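The force reversed (+11 N) with the arm stopped at x about -34 mm, so the catch holds. I'll relax and open.

Emit:
step_arm --pt "-0.07 0.11 0 0 0 0" --pt "0 0 0 0 0 0"

```text
t: 8.98
eef_pos: [0.5014, 0.0151, 0.2288]
tool_rot: [0.096, 0.702, 0.094, -0.699]
contact_force: [10.4, -3.8, -4.3]
gripper_width: 0.165
```

Emit:
step_arm --pt "0 0 0 0 0 0" --pt "0 0 0 0 0 0" --pt "0 0 0 0 0 0" --pt "0 0 0 0 0 0" --pt "0 0 0 0 0 0" --pt "0 0 0 0 0 0" --fingers -1

```text
t: 9.72
eef_pos: [0.4991, 0.0174, 0.2281]
tool_rot: [-0.095, -0.701, -0.095, 0.701]
contact_force: [0.1, -0.2, -0.1]
gripper_width: 1.003
```

Emit:
step_arm --pt "-0.4 0 0 0 0 0" --pt "-0.4 0 0 0 0 0" --pt "-0.5 0 0 0 0 0" --pt "-0.6 0 0 0 0 0" --pt "0 0 0 0 0 0"

```text
t: 10.35
eef_pos: [0.5006, 0.0175, 0.307]
tool_rot: [0.095, 0.703, 0.095, -0.699]
contact_force: [-0.4, 0.2, -0.2]
gripper_width: 1.002
```

Run:
```python
from station import bot
from h import *
goal(bot,sw(.124,.018,.19),YS)
o=bot.get_obs();Rt=rot(o['tool_rot']).as_matrix();print(o['q'].round(2))
p,d=bot.read_camera("wrist");cv2.imwrite("pics/w10.png",p[:,:,::-1])
c=bot.camera_model("wrist");T=c['T_tool_cam']
P=cloud(d,c['mtx'],o['eef_pos']+Rt@T[:3,3],Rt@T[:3,:3])
H,S,V=[x.astype(int) for x in cv2.split(cv2.cvtColor(p,cv2.COLOR_RGB2HSV))]
for nm,k in dict(red=((H<5)|(H>175))&(S>150)&(P[...,2]>.13),org=(H>5)&(H<18)&(S>170)&(P[...,2]>.15)).items():
    if k.sum()==0: print(nm,0);continue
    q=P[k];s=(q-[PIV[0],PIV[1],0]);s=np.c_[s@XS,s@YS,s[:,2]]
    print(nm,k.sum(),np.median(q,0),'setter',np.median(s,0),np.percentile(s,2,0),np.percentile(s,98,0))
```

```text
pos [0.5006 0.0175 0.307 ] t 10.35 F [-0.4   0.17 -0.25] w 1.002
shift(units) [ 2.937  3.983 -1.939] rotvec(units) [-0.25   -0.0006 -0.0007]
[-0.29  0.11  0.14  1.88 -0.02  1.15 -1.44]
red 1556 [ 0.6215948  -0.11466474  0.14652684] setter [0.12439189 0.02137781 0.14652684] [0.10902013 0.00496631 0.1444718 ] [0.14017577 0.03657022 0.14808797]
org 2087 [0.50993129 0.01720304 0.24119361] setter [-0.03266477 -0.0512677   0.24119361] [-0.03949842 -0.0855596   0.2375758 ] [-0.02625848 -0.02225233  0.24310048]
```

View pics/w10.png

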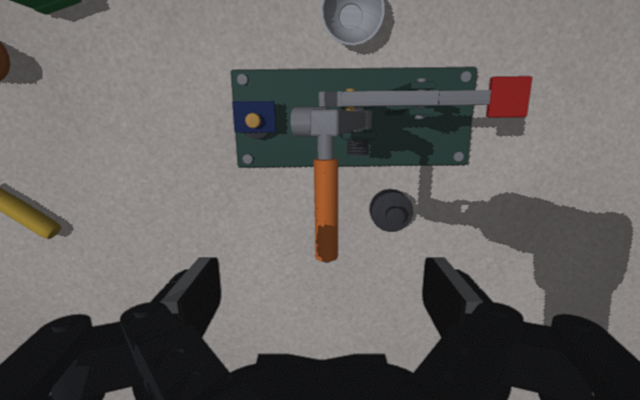

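The hammer is held by the catch on its own: orange bar at (326,210), measured at z 0.241, red pad at (510,97), z 0.147. I'll close the fingers and go over the pad.

Emit:
step_arm --pt "0 0.5 -0.25 0 0 0" --pt "0 0.51 -0.25 0 0 0" --pt "0 0.51 -0.25 0 0 0" --pt "0 0.51 -0.25 0 0 0" --pt "0 0.51 -0.25 0 0 0" --pt "0 0.51 -0.25 0 0 0" --pt "0 0.51 -0.25 0 0 0" --pt "0 0.5 -0.24 0 0 0" --fingers 1

```text
t: 11.4
eef_pos: [0.6192, -0.1183, 0.3031]
tool_rot: [-0.095, -0.7, -0.095, 0.701]
contact_force: [-0.5, 0.2, 0.4]
gripper_width: 0.001
```

Emit:
step_arm --pt "0.6 0 0 0 0 0" --pt "0.6 0 0 0 0 0" --pt "0.6 0 0 0 0 0" --pt "0.6 0 0 0 0 0" --pt "0.5 0 0 0 0 0" --pt "0.2 0 0 0 0 0" --pt "0 0 0 0 0 0"

```text
t: 12.28
eef_pos: [0.6188, -0.1178, 0.1796]
tool_rot: [-0.095, -0.7, -0.095, 0.701]
contact_force: [-0.1, -0.1, 1.3]
gripper_width: -0.001
```

Run:
```python
from station import bot
from h import *
goal(bot,sw(.127,.020,.148),XS)
for n in("wrist","scene"):
    p,d=bot.read_camera(n)
    if n=="scene": p=cv2.resize(p[150:260,280:420],None,fx=5,fy=5,interpolation=cv2.INTER_CUBIC)
    cv2.imwrite(f"pics/{n}11.png",p[:,:,::-1])
```

```text
pos [ 0.6188 -0.1178  0.1796] t 12.28 F [-0.06 -0.11  1.27] w -0.001
shift(units) [ 0.789  0.01  -0.06 ] rotvec(units) [0.     0.0002 0.0001]
```

View pics/wrist11.png

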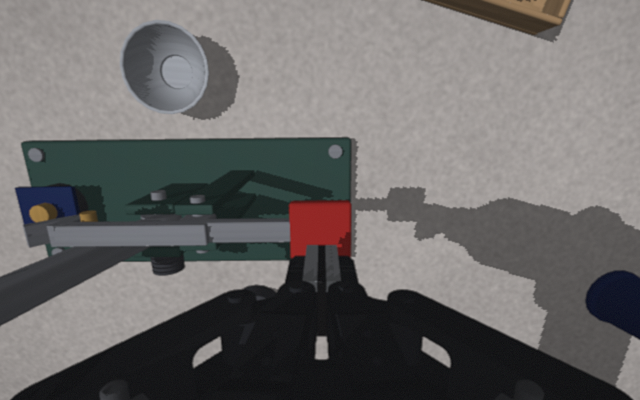

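View pics/scene11.png

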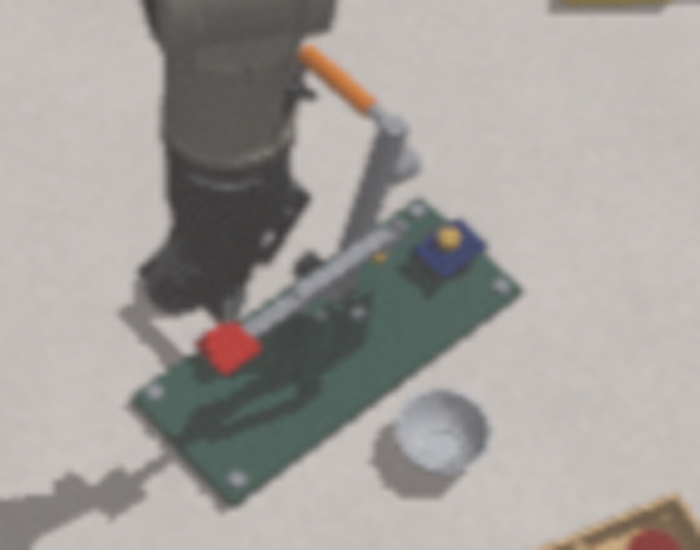

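The shut fingers are over the pad (pad columns 290–350, fingers at about 322). Pressing down.

Emit:
step_arm --pt "0.35 0 -0.06 0 0 0" --pt "0.35 0 0 0 0 0" --pt "0.1 0 0 0 0 0" --pt "0.08 0 0 0 0 0" --pt "0.08 0 0 0 0 0" --pt "0.08 0 0 0 0 0" --pt "0.08 0 0 0 0 0" --pt "0 0 0 0 0 0"

```text
t: 13.38
eef_pos: [0.6217, -0.1183, 0.1353]
tool_rot: [0.095, 0.701, 0.095, -0.701]
contact_force: [-0.4, -3.3, 3.4]
gripper_width: -0.003
```

Run:
```python
from station import bot
from h import *
goal(bot,sw(.127,.020,.135),XS)
for n in("scene",):
    p,d=bot.read_camera(n)
    if n=="scene": p=cv2.resize(p[150:260,280:420],None,fx=5,fy=5,interpolation=cv2.INTER_CUBIC)
    cv2.imwrite(f"pics/{n}12.png",p[:,:,::-1])
```

```text
pos [ 0.6217 -0.1183  0.1353] t 13.38 F [-0.42 -3.32  3.4 ] w -0.003
shift(units) [ 0.007 -0.02   0.007] rotvec(units) [-0.0001 -0.     -0.0002]
```

View pics/scene12.png

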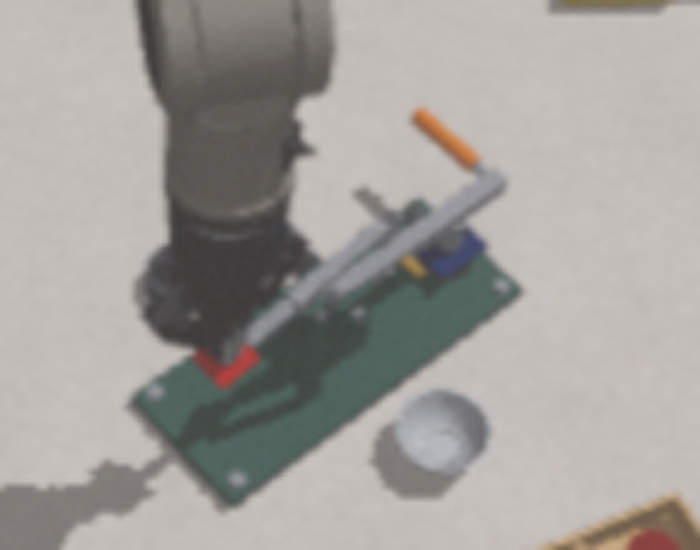

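The hook let go and the hammer has swung down towards the tab. I'll lift off and check.

Emit:
step_arm --pt "-0.3 0 0 0 0 0" --pt "-0.6 0 0 0 0 0" --pt "-0.8 0 0 0 0 0" --pt "-0.8 0 0 0 0 0" --pt "-0.8 0 0 0 0 0" --pt "-0.8 0 0 0 0 0" --pt "0 0 0 0 0 0"

```text
t: 14.3
eef_pos: [0.6227, -0.1162, 0.3026]
tool_rot: [0.096, 0.702, 0.096, -0.699]
contact_force: [0.1, 0.4, -0.3]
gripper_width: 0.001
```

Run:
```python
from station import bot
from h import *
goal(bot,sw(.127,.020,.135),XS)
for n in("scene","side"):
    p,d=bot.read_camera(n)
    m=bot.camera_model(n)
    if n=="side":
        P=cloud(d,m['mtx'],m['origin'],rot(m['rotation']).as_matrix())
        H,S,V=[x.astype(int) for x in cv2.split(cv2.cvtColor(p,cv2.COLOR_RGB2HSV))]
        k=(H>5)&(H<18)&(S>170);k[:230]=0;k[290:]=0;k[:,:280]=0;k[:,340:]=0
        for PP,kk,t in((P,k,'now'),):
            q=PP[kk];print(t,kk.sum(),np.median(q,0),np.percentile(q[:,2],[60,80,95]))
        z=np.load("side0.npz");p0,d0=z['p'],z['d'];P0=cloud(d0,m['mtx'],m['origin'],rot(m['rotation']).as_matrix())
        H,S,V=[x.astype(int) for x in cv2.split(cv2.cvtColor(p0,cv2.COLOR_RGB2HSV))]
        k=(H>5)&(H<18)&(S>170);k[:230]=0;k[290:]=0;k[:,:280]=0;k[:,340:]=0
        q=P0[k];print('before',k.sum(),np.median(q,0),np.percentile(q[:,2],[60,80,95]))
        vis=np.hstack([p0[130:290,230:390],p[130:290,230:390]]);p=cv2.resize(vis,None,fx=2.5,fy=2.5,interpolation=cv2.INTER_CUBIC)
    else: p=cv2.resize(p[150:260,280:420],None,fx=5,fy=5,interpolation=cv2.INTER_CUBIC)
    cv2.imwrite(f"pics/{n}13.png",p[:,:,::-1])
```

```text
pos [ 0.6227 -0.1162  0.3026] t 14.3 F [ 0.13  0.37 -0.26] w 0.001
shift(units) [4.189 0.02  0.065] rotvec(units) [ 0.0002 -0.0008 -0.    ]
now 132 [nan nan nan] [nan nan nan]
before 134 [0.4697369  0.14283627 0.08738229] [0.08812449 0.08952974 0.09112065]
```

View pics/side13.png

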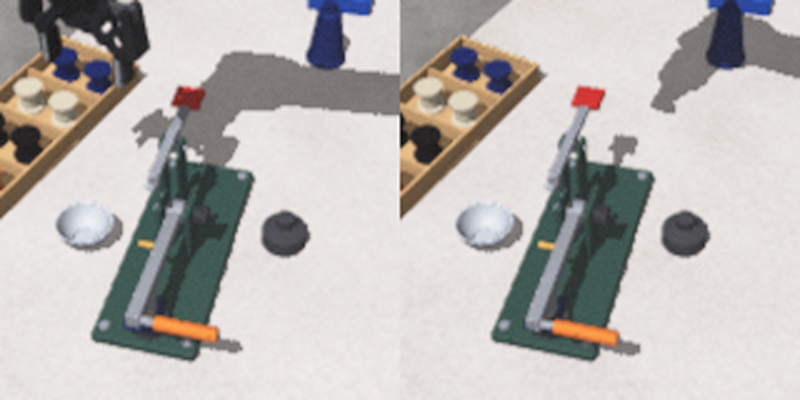

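View pics/scene13.png

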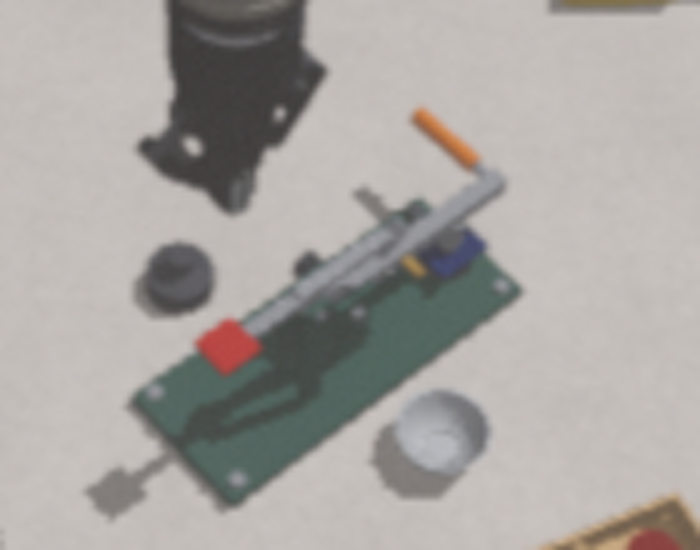

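The hammer is down again with the hand clear, and the bystanders are where they were. Now I'll quantify the handle drop, which shows how far the cap was driven.

Run:
```python
from station import bot
from h import *
m=bot.camera_model("side")
z=np.load("side0.npz")
for t,(p,d) in dict(before=(z['p'],z['d']),now=bot.read_camera("side")).items():
    P=cloud(d,m['mtx'],m['origin'],rot(m['rotation']).as_matrix())
    H,S,V=[x.astype(int) for x in cv2.split(cv2.cvtColor(p,cv2.COLOR_RGB2HSV))]
    k=(H>5)&(H<18)&(S>170);k[:250]=0;k[280:]=0;k[:,:280]=0;k[:,340:]=0
    q=P[k];q=q[~np.isnan(q[:,0])];q=q[q[:,2]>.05];v,u=np.nonzero(k)
    print(t,len(q),np.median(q,0).round(4),np.percentile(q[:,2],[20,60,80,95]).round(4),'px',u.mean().round(2),v.mean().round(2))
    for nm,(a,b,c,e) in dict(tin=(248,205,280,232),wt=(332,212,358,234)).items():
        g=P[b:e,a:c].reshape(-1,3);g=g[g[:,2]>.012];print(nm,np.median(g,0).round(4))
```

```text
before 133 [0.4692 0.1429 0.0874] [0.0841 0.0881 0.0895 0.0911] px 303.37 260.96
tin [0.6933 0.0194 0.0232]
wt [ 0.4651 -0.0785  0.025 ]
now 134 [0.4696 0.1432 0.0814] [0.0781 0.0821 0.0836 0.0854] px 303.33 262.45
tin [0.6931 0.0196 0.0235]
wt [ 0.4656 -0.079   0.0246]
```

```bash
python3 -c "
from station import bot
print(bot.hand_in())"
```

```text
the job is handed in; nothing more can be done
None
```

I cocked the hammer by its orange handle until the catch held and let go. I then pressed the red trigger with shut fingers, lifted clear and handed the job in at about 14.4 s.

- **Catch:** easing the handle back reversed the force to about +11 N. After I opened the fingers, the bar stayed up at z of about 0.24 m with the hand away.
- **Snap:** the hammer came down when the pad was pressed, and the hand finished about 0.15 m above the setter with no contact force.
- **Cap:** the handle now sits 6.0 mm lower than at the start, which means about 4.4 mm of drive at the cap. That fits fully home if the cap began about 0.6 mm in. The hammer head covers the cap, so I could not see it directly. The depth measurement is good to about 1 mm, so this check is consistent but not exact.
- **Bystanders:** the tin and the pattern weight measured within 0.5 mm of where they began. I moved nothing near the other items and did not measure them.

**Mid-lift problem:** the handle slipped a few millimetres in the grip and the side force rose to about 27 N. I eased the path outward before continuing, and the force stayed well under the limits.

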